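Turn the polished plaque face-down with a spatula

ROBOT

A 6-joint arm with a two-finger parallel gripper is mounted at the origin on a cart in front of the work surface, level with it; the furniture and walls round the work are solid. World frame = base frame: x ahead of the robot, y to its left, z up, the work surface at z = 0. Lengths are in mm, angles in rad, forces in N, time in s.
With the tool pointing down it reaches from about 350 to 775 mm from the base axis. Payload 5.5 kg.
Tool frame: the origin (TCP) lies on the centre line of the jaws, within the pads' length; the fingertips stand 11 mm ahead of it and the grasp point (between the pads) lies 8 mm behind it; z points along the fingers, y is the line along which they close (so a half turn about z gives the same grasp; the last joint's range is limited). The gripper opens to 85 mm and grips with 20 to 120 N. Pads are 22 mm wide; open, the fingers measure 114 mm over their backs; the gripper's body (76 mm by 85 mm) begins 54 mm behind the grasp point. The pads swing forward as they close: fully open they stand 13 mm farther back than shut.
Start: joints at [-1.322, 0.313, 0.046, 1.304, 0, 1.431], TCP at [217.97, -532.131, 212.623] pointing down, gripper open.
Joint ranges: [-2.76, 2.76], [-0.86, 1.69], [-1.03, 1.26], [-2.2, 2.34], [-1.47, 1.5], [-3.14, 3.14]. Speed limits (rad/s): [2.57, 2.57, 3.14, 3.14, 3.14, 3.14].

INTERFACE

Orientations are given as [roll, pitch, yaw] about the fixed x, y, z axes, in that order (R = Rz(yaw) Ry(pitch) Rx(roll)).
In Python, from bench import bot gives the robot as it stands. Calls block until the motion is done:
- bot.movep(position, orientation): joint-space move of the TCP to a pose.
- bot.servo_line(position, rot=None, vel=150, contact_N=None): straight line of the TCP; rot=None keeps the orientation; vel is the mean speed in mm/s. With contact_N (N) it stops when the force on the tool has changed by that much, and returns True; else False.
- bot.set_joints(angles): joint-space move.
- bot.command_gripper(opening, f_grip=None): opening from 0.0 (shut) to 1.0 (fully open); f_grip is the grip in N (None keeps the last); returns when the fingers have stopped.
- bot.hold(seconds).
- bot.ik(position, orientation): joint angles nearest the present ones, or None.
- bot.snapshot(name): name is "side" or "top"; returns (picture, depth): 384x512x3 uint8, red, green, blue; 384x512 float32, mm along the optical axis (not along the pixel's ray), 0 where there is no reading.
- bot.get_calibration(name): a dict with "vfov" (degrees; the focal length in pixels is half the picture's height over the tangent of half this angle, whatever the lens; pixels are square), "cx", "cy" (the principal point, pixels), "k1" (the pictures are not rectified: a ray, as slopes to the right and down, at radius r is drawn at 1 + k1 r^2 times it, then the intrinsics apply), "T" (4x4, takes a point from camera to world coordinates). Camera axes: x right, y down, z forward; pixel columns grow to the right and rows downward; lengths in mm; the calibration is good to about 2 mm. A picture is of the moment at which its call begins. get_calibration takes no time and is no camera call.
A pose or a line that the arm cannot do raises bot.IKError and nothing moves.
- bot.job_done(): hands the job in; it is judged then, once.
Trained networks look in the newest picture that a camera, given by its name, has taken for a name from the list of things; names that differ only in an ending like _2 or _b are one class to them, and where a whole thing is asked for, a point or a joint stands for the part that bears it (a point fixed in the world has none). Each returns a list of dicts, best first, with "confidence" (0 to 1); they miss things now and then, are a little off and sometimes report something else, mostly with a low value. They report only what shows in the picture. A call takes as long as a camera call.
- bot.look_for(camera, thing): "extent" ([centre column, centre row, width, height] as shares, 0 to 1, of the picture: columns of its width, rows of its height, round what is visible of it).
- bot.outline_of(camera, thing): "pixels" (384x512 bool, what is visible of it) and "extent" ([centre column, centre row, width, height] as shares, 0 to 1, of the picture: columns of its width, rows of its height, round what is visible of it).
- bot.pinpoint(camera, thing): "xy" ([column, row] as shares, 0 to 1, of the picture: columns of its width, rows of its height: a listed point, or the origin of a listed thing).
Readings, each from a call of its own:
- bot.get_t(): time.
- bot.get_qpos(): joint angles.
- bot.get_dq(): joint speeds.
- bot.get_joint_torque(): joint torques, N m.
- bot.get_ee_pos(): TCP position.
- bot.get_tool_rot(): TCP orientation.
- bot.get_wrist_force(): force on the tool from outside, world axes, zero at the start.
- bot.get_wrist_torque(): the same for the moment, N m.
- bot.get_finger_gap(): opening from 0.0 (shut) to 1.0 (fully open).
- bot.get_grip_force(): force on a finger pad.
Only numpy, scipy, OpenCV 4.12 (cv2) and the standard library are available. Lean on these libraries where they do the work, as an engineer would, in place of code of your own. Each camera call takes 0.05 s, during which the arm holds its last target. There are 200 camera calls.

TASK

The square wooden plaque lies face-up on the slats of the fitting board; its back has to come up for the hanger screws, but it is freshly polished, so neither fingers nor gripper may touch it. Take the spatula from its rest by the handle, work the blade gently under the plaque's free edge, just skimming the slats, and turn the plaque over the step onto the cork bed, back up. Then push it lightly with the blade until it lies square and fully home against the end stop, and put the spatula back in its rest; leave the other things where they are.

Things in the scene. Friction and masses are not known exactly. Their poses are not given: they have to be found in the camera images.
- board: Fixed wooden fitting board on levelling feet, 290 x 150 mm, no side rims; underside 4 to 12 mm above the bench. Origin: on the underside, mid width; x along its length towards the end stop, z up. From x = -155 to -15 mm the slatted bay, slat tops 12 mm above the origin; then an upright step 8 mm high; then the flat cork bed to x = +110 mm, where the end stop (a batten 18 mm high) begins.
- step_foot (a point): Foot of the step, mid width: board x = -15 mm, height of the slat tops, 8 mm below the bed. Axes as the board's. The slats run across the whole width, their edges chamfered 1 mm; the gaps, 4 mm deep, lie at board x = -118 to -110, -100 to -92, -82 to -74, -64 to -56 and -46 to -38 mm. The first, outer slat is 37 mm wide and its outer part is bare: a place to feel the height.
- stop_face (a point): Foot of the end stop's face that looks to the bay, mid width: board x = +110 mm, y = 0, at the height of the cork bed, 20 mm above the board's underside. Axes as the board's. Step, bed and stop run across the whole width.
- plaque_center (a point): Centre of the loose square dark-wood plaque, 95 x 95 x 10 mm, about 0.1 kg, all edges chamfered 3 mm at 45 degrees on both sides. x, y along its sides, z out of its face (a round brass disc inside turned rings); the back has two flush steel keyhole plates. It starts face-up (z up) on the slats, square to the board within 6 degrees, its far edge 2 to 18 mm short of the step.
- spatula_grip (a point): Middle of the spatula's straight wooden handle (112 mm long along x, 24 wide along y, 22 high), where to grip it by its sides; z up, x to the blade, which juts out 58 to 145 mm ahead and, set level, has its underside 50 mm below. Steel blade: bare, flat, 70 mm wide at the edge, 2 mm thick, 1.2 at the edge. Handle and neck 0.17 kg, blade 0.05 kg.
- jar: Bystander: clear screw jar, 60 mm across, 76 mm high, beyond the board. Origin under its centre.
- tape: Bystander: pocket tape measure, 75 x 89 x 34 mm, beyond the board. Origin under its centre.
- sander: Bystander: black sanding block, 72 x 108 x 38 mm, at the far side of the bench, beyond the spatula. Origin under its centre.
- tapering: Bystander: roll of masking tape lying flat, 100 mm across, 25 mm high, at the far side of the bench, beyond the spatula. Origin under its centre.
- rest_seat (a point): Where the handle's middle lies in its rest, a fixed wooden foot with two notched uprights 40 mm before and behind this point, notch floors 11 mm below it, notches 31 mm wide. Axes as the spatula's when seated. The blade sits clamped on a stiff pivot 58 mm ahead of and 45.5 mm below the handle's middle, set anywhere up to 7 degrees nose up or down (edge 11 mm off, not measured): feel for it.

How it is judged:
By the outcome, as a careful person would: the job done as asked, in the order asked, and still so for the second after the job is handed in, with the robot touching nothing.
It also fails if it takes over 67 s, if anything falls off the work surface, if the arm or the gripper's body presses on something with over 40 N, if the wrist force passes 120 N, or if a joint passes its speed limit or range.

## Working session

There is one attempt and no reset: what is moved stays moved. The work goes in short steps, each a Python script; the robot and the scene stay as the last script left them, time stands still between calls to the robot, and variables do not carry over. Pictures are saved under pics/ and viewed, at most 10 in all, crops included, and the job is handed in when it is done.

```bash
ls; mkdir -p pics; cat > h.py <<'E'
import numpy as np, cv2
from bench import bot
def K(c):
    f=192/np.tan(np.radians(c['vfov'])/2); return f
def ray(c,u,v):
    f=K(c); d=np.array([(u-c['cx'])/f,(v-c['cy'])/f],float); s=d.copy()
    for _ in range(20): s=d/(1+c['k1']*(s@s))
    return s
def pt(cam,u,v,z=None,depth=None):
    c=bot.get_calibration(cam);s=ray(c,u,v);T=np.array(c['T']);d=T[:3,:3]@np.array([s[0],s[1],1])
    k=depth if depth is not None else (z-T[2,3])/d[2]
    return T[:3,3]+k*d
def cloud(cam,dep):
    c=bot.get_calibration(cam);f=K(c);T=np.array(c['T'])
    v,u=np.mgrid[0:384,0:512];d=np.stack([(u-c['cx'])/f,(v-c['cy'])/f],-1);s=d.copy()
    for _ in range(20): s=d/(1+c['k1']*(s**2).sum(-1,keepdims=True))
    P=np.dstack([s,np.ones((384,512))])*dep[...,None]
    return P@T[:3,:3].T+T[:3,3]
E
python3 - <<'E'
from h import *
for cam in('side','top'):
    im,d=bot.snapshot(cam); cv2.imwrite(f'pics/{cam}0.png',im[...,::-1]); np.save(f'{cam}0.npy',d)
    c=bot.get_calibration(cam);print(cam,np.round(np.array(c['T']),2).tolist(),c['vfov'],c['k1'])
    P=cloud(cam,d)
    for t in['board','step_foot','stop_face','plaque_center','spatula_grip','rest_seat','jar','tape','sander','tapering']:
        r=bot.pinpoint(cam,t)
        if r:
            u,v=r[0]['xy'];u*=512;v*=384;ui,vi=int(min(u,511)),int(min(v,383));print(t,round(r[0]['confidence'],2),round(u),round(v),P[vi,ui].round(1))
        else: print(t,None)
print(bot.get_tool_rot(),bot.get_t())
E
```

```text
pics
side [[-0.99, -0.08, 0.09, 466.84], [-0.12, 0.52, -0.85, 1185.45], [0.02, -0.85, -0.52, 666.86], [0.0, 0.0, 0.0, 1.0]] 44.45116780370197 -0.07999024101718252
board 0.97 297 185 [489.8  62.3  31.6]
step_foot 0.89 301 180 [480.   32.   28.2]
stop_face 0.93 293 161 [506.2 -80.3  29.3]
plaque_center 0.91 306 195 [463.3 116.3  34. ]
spatula_grip 0.62 284 243 [501.7 399.4  79.4]
rest_seat 0.71 284 242 [500.3 389.5  77.5]
jar 0.65 231 184 [674.5  55.4  11.9]
tape 0.67 233 181 [667.8  60.1  24.7]
sander 0.92 220 233 [655.6 299.9  18.5]
tapering 0.83 207 283 [653.7 456.5   1. ]
top [[0.01, -0.99, 0.16, 404.24], [-1.0, -0.01, 0.01, 184.6], [-0.01, -0.16, -0.99, 1108.01], [0.0, 0.0, 0.0, 1.0]] 49.8980159373417 -0.030449277916576523
board 0.84 325 229 [484.5   8.3  28.3]
step_foot 0.72 316 229 [482.3  33.3  20.4]
stop_face 0.68 361 220 [508.2 -85.6  31.9]
plaque_center 0.8 293 233 [470.6  92.4  34.2]
spatula_grip 0.55 182 220 [501.  377.   75.6]
rest_seat 0.65 181 217 [506.  379.6  75.8]
jar 0.7 313 159 [659.8  45.9  77.3]
tape 0.86 268 165 [653.7 157.5  32.8]
sander 0.67 224 169 [638.2 274.3  38.5]
tapering 0.85 156 164 [658.8 464.8   4.5]
[ 3.14145929e+00 -2.92227999e-06  3.88732520e-01] 1.1
```

```bash
python3 - <<'E'
import cv2
a=cv2.imread('pics/top0.png')[120:300,130:400];cv2.imwrite('pics/top0c.png',cv2.resize(a,None,fx=2.9,fy=2.9,interpolation=cv2.INTER_CUBIC))
a=cv2.imread('pics/side0.png')[120:330,180:380];cv2.imwrite('pics/side0c.png',cv2.resize(a,None,fx=2.8,fy=2.8,interpolation=cv2.INTER_CUBIC))
E
```

```text
(no output)
```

View pics/top0c.png

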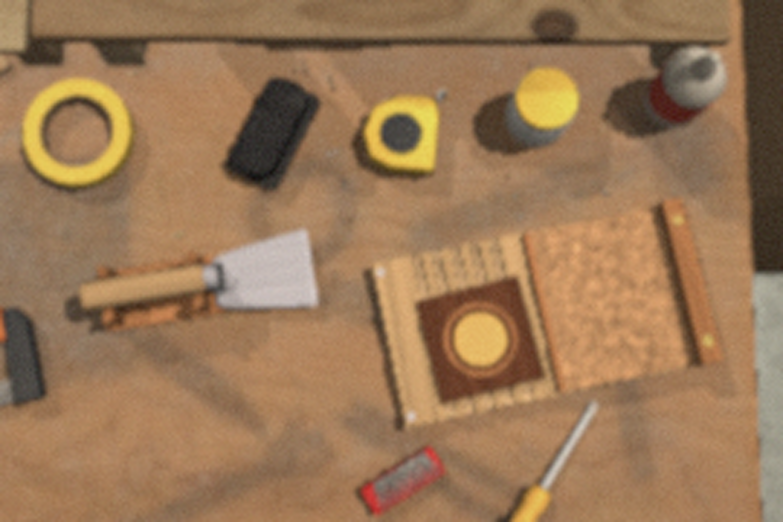

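View pics/side0c.png

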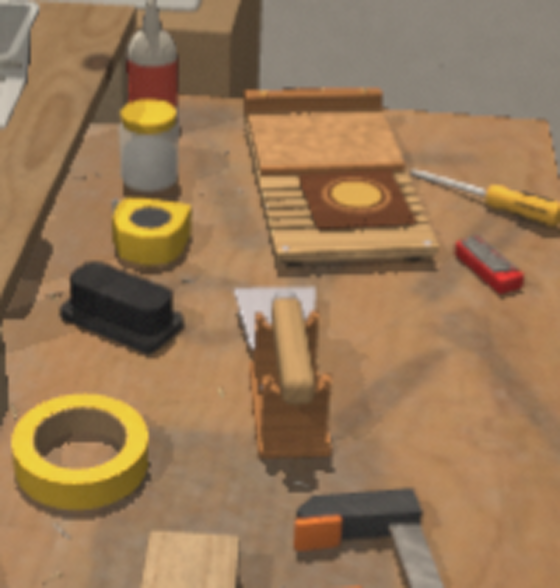

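```bash
cat > fit.py <<'E'
from h import *
from scipy.optimize import minimize
def boardfit(P,x0,dz=0,mask=None):
    Q=P.reshape(-1,3); Q=Q[(abs(Q[:,0]-490)<130)&(abs(Q[:,1]-25)<190)&(Q[:,2]<80)]
    def loc(p):
        c,s=np.cos(p[2]),np.sin(p[2]);d=Q[:,:2]-p[:2];return d@[c,s],d@[-s,c]
    def cost(p):
        x,y=loc(p);e=3.
        sm=lambda a:1/(1+np.exp(-np.clip(a,-50,50)))
        h=(p[3]+12)*sm((x+155)/1.5)+8*sm((x+15)/1.5)+18*sm((x-110)/1.5)
        h=h*sm((75-abs(y))/1.5)*(x<133)
        r=abs(Q[:,2]-p[4]-h); return np.minimum(r,6).mean()
    b=None
    for a in (0,.03,-.03):
        x=np.array(x0,float);x[2]+=a
        S=np.vstack([x]+[x+np.eye(5)[i]*[8,8,.06,4,3][i] for i in range(5)])
        r=minimize(cost,x,method='Nelder-Mead',options=dict(initial_simplex=S,maxiter=800,xatol=.01,fatol=1e-5))
        if b is None or r.fun<b.fun:b=r
    return b.x,b.fun
E
python3 - <<'E'
from fit import *
for cam in('top','side'):
    im,d=bot.snapshot(cam);P=cloud(cam,d)
    x,f=boardfit(P,[487,15,-1.37,8,0]);print(cam,'board',x.round(3),round(f,2))
    for t in('plaque_center','spatula_grip'):
        o=bot.outline_of(cam,t)
        if not o: print(t,'none');continue
        m=o[0]['pixels']&(d>0);np.save(f'm_{cam}_{t}.npy',m);Q=P[m];
        print(t,o[0]['confidence'],m.sum(),'z pct',np.percentile(Q[:,2],[2,25,50,75,98]).round(1))
        if t[0]=='p':
            zc=np.median(Q[:,2]);v,u=np.nonzero(o[0]['pixels'])
            R=np.array([pt(cam,a,b,z=x[3]+22) for a,b in zip(u,v)])[:,:2]
            r=cv2.minAreaRect(R.astype(np.float32));print(r,'centroid',R.mean(0),'zplane',zc)
        else:
            # axis from handle top, blade plane
            H=Q[(Q[:,2]>70)&(Q[:,2]<105)];vx,vy,px,py=cv2.fitLine(H[:,:2].astype(np.float32),cv2.DIST_HUBER,0,.01,.01).ravel()
            if vy>0:vx,vy=-vx,-vy
            ax=np.array([vx,vy]);s=(Q[:,:2]-[px,py])@ax;
            print('axis',np.arctan2(vy,vx),px,py,'handle s',np.percentile((H[:,:2]-[px,py])@ax,[1,99]),'s all',np.percentile(s,[1,99]))
            for a in range(-80,180,10):
                k=(s>a)&(s<a+10)
                if k.sum()>3:
                    w=(Q[k][:,:2]-[px,py])@[-vy,vx];print(a,k.sum(),np.percentile(Q[k][:,2],[10,50,90]).round(1),'w',np.percentile(w,[3,97]).round(1))
E
```

```text
top board [ 4.8847e+02  1.6289e+01 -1.3650e+00  9.7640e+00  2.7500e-01] 2.31
plaque_center 0.92 1384 z pct [22.7 30.6 31.9 33.4 36.3]
((460.64910888671875, 86.6542739868164), (96.64911651611328, 97.42094421386719), 15.509535789489746) centroid [460.38062497  86.46514092] zplane 31.926099119377227
spatula_grip 0.81 1311 z pct [-0.5 18.5 21.5 73.6 78.8]
axis -1.3987609 502.09802 378.95157 handle s [-58.72085     59.75377573] s all [-62.9173563  142.68739123]
-80 9 [-2.  -0.6  1.3] w [-2.1 22.8]
-70 8 [-2.2  1.2 22.8] w [-5.5 24.7]
-60 38 [70.3 74.7 77.6] w [-9.8 21.3]
-50 40 [71.7 75.4 79.3] w [-10.9  11.9]
-40 41 [70.7 75.6 77.9] w [-11.   10.3]
-30 40 [71.6 75.4 78.8] w [-11.3  11. ]
-20 41 [70.7 75.6 78.5] w [-11.3  12.5]
-10 37 [71.6 75.3 77.6] w [-10.8  10.6]
0 40 [71.6 75.  77. ] w [-11.2  11.8]
10 41 [70.9 75.6 78.4] w [-11.1  12.1]
20 39 [72.2 75.2 77.9] w [-11.2  10.3]
30 38 [70.7 74.5 76.6] w [-11.3  10.8]
40 50 [ 9.4 73.3 77.7] w [-14.9   9.8]
50 73 [14.5 34.5 74.3] w [-22.4  19.6]
60 88 [14.8 18.6 32.6] w [-25.8  23. ]
70 79 [14.5 17.8 21.1] w [-26.  25.]
80 81 [15.8 19.1 2
[... 620 characters left out ...]

-30 31 [72.3 75.9 77. ] w [-10.9  10.5]
-20 44 [71.4 75.6 77.1] w [-11.2  11.1]
-10 31 [72.8 76.3 77.9] w [-10.9  10.4]
0 32 [73.8 76.5 77.7] w [-11.5   9.9]
10 29 [68.4 75.8 77.7] w [-10.7  11. ]
20 34 [73.2 76.2 77.5] w [-11.   10.1]
30 28 [73.2 76.4 77.6] w [-12.2   9.8]
40 44 [54.6 74.7 76.9] w [-20.4  23.6]
50 23 [65.3 75.  76.9] w [-12.   19.5]
60 18 [73.  74.6 76.4] w [-7.6  7. ]
80 6 [18.1 20.  20.7] w [21.8 24.4]
90 10 [17.3 19.2 20.7] w [21.  25.9]
100 15 [18.6 20.1 20.9] w [-11.9  27.6]
110 31 [19.3 20.5 21.8] w [-28.1  29.2]
120 44 [19.4 20.8 22.3] w [-33.6  28.7]
130 55 [19.9 21.3 23.1] w [-33.1  30.6]
140 52 [20.1 21.8 22.7] w [-36.  30.]
150 7 [11.4 19.7 20.7] w [-32.8  22.4]
```

```bash
cat > geo.py <<'E'
from h import *
from scipy.spatial.transform import Rotation as Ro
YB=-1.366; OB=np.array([487.7,16.6,9.8])      # board
YS=-1.400; G0=np.array([501.8,380.6,64.7])    # seat / handle middle
BETA=np.radians(3.0)
def B(x,y=0,z=0): return OB+Ro.from_euler('z',YB).apply([x,y,z])
def tool(g,yaw,p,phi,flip=False):
    "handle middle g, spatula yaw, nose-down pitch p -> TCP pos, rpy"
    R=Ro.from_euler('z',yaw)*Ro.from_euler('y',p-phi)*Ro.from_euler('x',np.pi)
    if flip: R=R*Ro.from_euler('z',np.pi)
    return g+8*R.apply([0,0,1]),R.as_euler('xyz')
def edge(beta): # in spatula frame
    c,s=np.cos(beta),np.sin(beta); return np.array([58+87*c+4.5*s,0,-45.5+87*s-4.5*c])
def spat(E,yaw,bp,beta):
    "edge-underside point E, blade nose-down angle bp -> handle middle, handle pitch"
    p=bp+beta; return E-(Ro.from_euler('z',yaw)*Ro.from_euler('y',p)).apply(edge(beta)),p
C=np.array([-15,0,20.])
def flipE(E0,th,shift=(0,0,0)): # E0 in board coords
    return C+Ro.from_euler('y',th).apply(np.array(E0)-C)+np.array(shift)
E
python3 - <<'E'
from geo import *
by=-12.6
for fl in(0,1):
  for phi in np.radians([0,20,35,50]):
    print('fl',fl,'phi',round(np.degrees(phi)))
    j=bot.ik(*tool(G0,YS,0,phi,fl));print(' pick',None if j is None else np.round(j,2))
    for th in np.radians([1,45,70,90,105,120]):
        E=flipE([-32,by,12.8],th-np.radians(1))
        g,p=spat(B(*E),YB,th,BETA);j=bot.ik(*tool(g,YB,p,phi,fl));print(' ',round(np.degrees(th)),None if j is None else np.round(j,2))
E
```

```text
fl 0 phi 0
 pick [ 0.52  0.5  -0.06  1.01 -0.   -1.22]
  1 [ 0.18  0.22 -0.45  0.9   0.07 -1.59]
  45 [-0.39  0.44 -0.2   1.49  0.66 -2.36]
  70 [-0.58  0.82  0.04  1.96  0.74 -2.86]
  90 [-0.66  1.14  0.23  2.3   0.71  3.1 ]
  105 None
  120 None
fl 0 phi 20
 pick [ 0.67  0.66  0.16  1.24 -0.3  -1.04]
  1 [ 0.4   0.29 -0.39  0.95 -0.27 -1.36]
  45 [-0.24  0.25 -0.26  1.29  0.44 -2.06]
  70 [-0.52  0.56 -0.04  1.69  0.64 -2.54]
  90 [-0.64  0.89  0.17  2.04  0.68 -2.89]
  105 [-0.7   1.14  0.33  2.29  0.67 -3.11]
  120 None
fl 0 phi 35
 pick [ 0.76  0.83  0.37  1.48 -0.5  -0.89]
  1 [ 0.55  0.41 -0.3   1.05 -0.51 -1.18]
  45 [-0.09  0.16 -0.29  1.19  0.22 -1.87]
  70 [-0.43  0.39 -0.11  1.51  0.52 -2.33]
  90 [-0.61  0.7   0.1   1.83  0.62 -2.68]
  105 [-0.68  0.96  0.27  2.08  0.65 -2.91]
  120 [-0.73  1.22  0.45  2.32  0.64 -3.12]
fl 0 phi 50
 pick [ 0.82  1.05  0.64  1.79 -0.65 -0.7 ]
  1 [ 0.65  0.58 -0.19  1.22 -0.71 -0.96]
  45 [ 0.08  0.13 -0.31  1.13 -0.03 -1.69]
  70 [-0.32  0.25 -0.17  1.36  0.35 -2.13]
  90 [-0.54  0.51  0.01  1.63  0.52 -2.47]
  105 [-0.65  0.76  0.17  1.
[... 519 characters left out ...]
04  0.68  0.25]
  105 [-0.7   1.14  0.33  2.29  0.67  0.03]
  120 None
fl 1 phi 35
 pick [ 0.76  0.83  0.37  1.48 -0.5   2.25]
  1 [ 0.55  0.41 -0.3   1.05 -0.51  1.96]
  45 [-0.09  0.16 -0.29  1.19  0.22  1.27]
  70 [-0.43  0.39 -0.11  1.51  0.52  0.82]
  90 [-0.61  0.7   0.1   1.83  0.62  0.47]
  105 [-0.68  0.96  0.27  2.08  0.65  0.23]
  120 [-0.73  1.22  0.45  2.32  0.64  0.03]
fl 1 phi 50
 pick [ 0.82  1.05  0.64  1.79 -0.65  2.44]
  1 [ 0.65  0.58 -0.19  1.22 -0.71  2.18]
  45 [ 0.08  0.13 -0.31  1.13 -0.03  1.45]
  70 [-0.32  0.25 -0.17  1.36  0.35  1.01]
  90 [-0.54  0.51  0.01  1.63  0.52  0.67]
  105 [-0.65  0.76  0.17  1.86  0.59  0.43]
  120 [-0.72  1.03  0.36  2.1   0.62  0.22]
```

```bash
echo "PHI=np.radians(25)" >> geo.py; python3 - <<'E'
from geo import *
bot.command_gripper(0.7)
p,r=tool(G0,YS,0,PHI,True)
a=tool(np.zeros(3),YS,0,PHI,True)[0]/8
bot.movep(p-110*a+[0,0,20],r)
bot.servo_line(p-60*a,vel=200); bot.servo_line(p,vel=120)
bot.command_gripper(0.0,100)
print('gap',bot.get_finger_gap(),bot.get_grip_force(),bot.get_wrist_force(),bot.get_ee_pos()-p)
bot.servo_line(p+[0,0,45],vel=120)
print(bot.get_wrist_force(),bot.get_t())
im,d=bot.snapshot('top');cv2.imwrite('pics/t1.png',cv2.resize(im[120:300,130:400,::-1],None,fx=2.9,fy=2.9))
o=bot.outline_of('top','spatula_grip')[0];P=cloud('top',d);Q=P[o['pixels']&(d>0)];ax=np.array([np.cos(YS),np.sin(YS)]);g=G0[:2]
s=(Q[:,:2]-g)@ax;w=(Q[:,:2]-g)@[-ax[1],ax[0]]
k=(s>68)&(s<138)&(Q[:,2]>40)&(Q[:,2]<90);A=np.c_[s[k],w[k],np.ones(k.sum())]
z=Q[k,2]
for _ in range(5):
    c=np.linalg.lstsq(A,z,rcond=None)[0];e=abs(A@c-z);q=e<4;A,z=A[q],z[q]
print('blade slopes deg',np.degrees(c[:2]),'z@58,145',c[0]*58+c[2],c[0]*145+c[2],len(z),e.std())
k=(Q[:,2]>100)&(s>-55)&(s<50);hh=np.polyfit(s[k],Q[k,2],1);print('handle slope',np.degrees(hh[0]),hh[1],'edge s',np.percentile(s[(Q[:,2]>50)],99.5),'back',s.min())
E
```

```text
gap 0.19759281519490124 97.94172160327435 [-0.40005771  2.16483211  5.89039868] [0.39708389 0.97919817 1.35709953]
[ 0.45624088  0.64089674 -2.9436553 ] 7.5
blade slopes deg [-5.39982522  0.35843121] z@58,145 50.48881675232626 42.289525311303976 558 1.029512489110314
handle slope -8.704704920288401 116.99969514274707 edge s 100.68445981908829 back -38.26349388278072
```

View pics/t1.png

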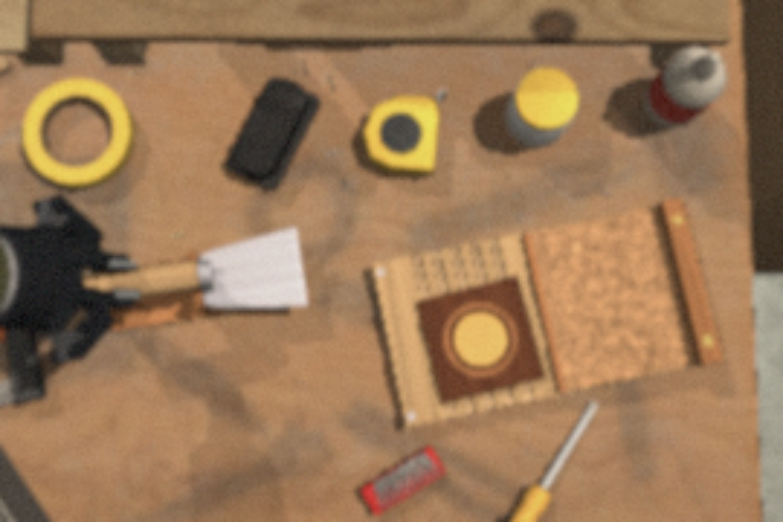

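```bash
cat > blade.py <<'E'
from geo import *
def blade(g,yaw,zlo,zhi,cams=('top','side')):
    ax=np.array([np.cos(yaw),np.sin(yaw)])
    for cam in cams:
        im,d=bot.snapshot(cam);o=bot.outline_of(cam,'spatula_grip')
        if not o: print(cam,'none');continue
        P=cloud(cam,d);Q=P[o[0]['pixels']&(d>0)];s=(Q[:,:2]-g[:2])@ax;w=(Q[:,:2]-g[:2])@[-ax[1],ax[0]]
        for a in range(-60,160,10):
            k=(s>a)&(s<a+10)&(Q[:,2]>zlo)&(Q[:,2]<zhi)
            if k.sum()>5: print(cam,a+5,k.sum(),np.percentile(Q[k][:,2],[10,50,90]).round(1),'w',np.percentile(w[k],[3,97]).round(1))
E
python3 - <<'E'
from blade import *
p,r=tool(G0+[0,0,45],YS,0,PHI,True)
print(bot.get_ee_pos()-p,(Ro.from_euler('xyz',r).inv()*Ro.from_euler('xyz',bot.get_tool_rot())).as_rotvec(),bot.get_finger_gap())
blade(G0,YS,25,130)
E
```

```text
[-0.56644278 -0.3865937  -1.28496139] [ 0.0016698  -0.00071411 -0.00064166] 0.19541715531443254
top -35 7 [118.5 121.9 123.1] w [2.6 7.8]
top -25 18 [119.1 120.9 122.8] w [-1.2  8.6]
top -15 22 [116.7 118.2 121.4] w [-2.8  7.6]
top -5 23 [115.3 118.2 120.3] w [-4.5  6.3]
top 5 36 [111.7 115.3 119. ] w [-12.2   7. ]
top 15 38 [111.3 114.1 115.8] w [-11.5   7.9]
top 25 41 [107.9 112.6 114.4] w [-12.5   8.7]
top 35 44 [106.5 111.  114.3] w [-12.3   9.9]
top 45 62 [ 52.2 107.4 111.4] w [-13.8  19.1]
top 55 83 [ 47.1  52.7 108. ] w [-21.7  21.9]
top 65 93 [46.1 49.1 97.6] w [-25.7  22. ]
top 75 80 [45.7 47.8 50. ] w [-26.3  24.2]
top 85 85 [43.8 46.7 48.5] w [-27.1  25.4]
top 95 87 [43.3 45.4 47.7] w [-28.7  26.4]
top 105 94 [41.8 44.3 47. ] w [-30.3  29.2]
top 115 96 [41.8 44.  46.7] w [-31.8  28.9]
top 125 101 [40.9 42.8 45.1] w [-33.4  29.5]
top 135 50 [39.7 42.3 44.1] w [-28.7  30.2]
side -55 92 [109.7 119.8 124.1] w [-11.6   9.6]
side -45 32 [119.6 123.3 124.7] w [-12.    9.6]
side -35 30 [112.3 121.1 122.8] w [-12.   10.2]
side -25 26 [117.2 120.3 121.5] w [-11.5   9.4]
side -15 27 [113.3 118.5 119.9] w [-12.3  10. ]
side -5 18 [114.5 117.9 119.1] w [-9.1  9.6]
side 5 13 [115.6 116.6 117.7] w [-10.3   0.7]
side 15 11 [113.9 115.  116.4] w [-10.7  -0.8]
side 25 12 [111.8 113.1 114.1] w [-12.6  -1.4]
side 35 10 [111.3 112.1 112.9] w [-10.7  -2.4]
side 45 26 [ 54.8  59.8 109.8] w [-10.6  12.5]
side 75 19 [46.7 47.9 49. ] w [-29.7  22.6]
side 85 21 [46.  47.2 48.2] w [-9.5 24.4]
side 95 24 [44.5 45.9 47.4] w [ 4.3 26.1]
side 105 19 [43.8 44.9 45.7] w [ 8.8 27.7]
side 115 19 [43.1 44.1 44.8] w [ 7.6 28.1]
side 125 15 [41.8 43.4 44.5] w [10.4 28.8]
```

```bash
cat >> geo.py <<'E'
PHI=np.radians(33.5); DG=np.array([0,0,3.]); BETA=np.radians(3.2); BY=-12.6
def tcp(E,bp,yaw=None):
    "E = blade edge underside in board coords -> TCP pose"
    yaw=YB if yaw is None else yaw
    g,p=spat(B(*E),yaw,bp,BETA)
    g=g+(Ro.from_euler('z',yaw)*Ro.from_euler('y',p)).apply(DG)
    return tool(g,yaw,p,PHI,True)
E
python3 - <<'E'
from blade import *
bot.command_gripper(0.0,120)
p,r=tcp([-141,BY,32],np.radians(1)); bot.movep(p,r)
p,r=tcp([-141,BY,20],np.radians(1)); bot.servo_line(p,r,vel=60)
bot.hold(.2);print(bot.get_wrist_force(),bot.get_wrist_torque())
p2,_=tcp([-141,BY,2],np.radians(1)); print(bot.servo_line(p2,vel=9,contact_N=2.0))
q=bot.get_ee_pos();print('touch',q,'edge z nominal (board)',20+(q-p)[2],bot.get_wrist_force(),bot.get_t())
g,_=spat(B(-141,BY,12),YB,np.radians(1),BETA);blade(g,YB,25,130,('top','side'))
im,_=bot.snapshot('side');cv2.imwrite('pics/s2.png',cv2.resize(im[120:290,200:370,::-1],None,fx=3.4,fy=3.4))
E
```

```text
[ 0.06529358  0.04036199 -2.69075403] [ 0.71483413  0.1261739  -0.06451524]
False
touch [418.77098895 286.53339893  63.48979742] edge z nominal (board) 2.0311100339358674 [-0.54016236  0.1330088  -1.42698584] 11.275
top -35 23 [76.1 78.6 80.9] w [-4.5  8.4]
top -25 21 [77.8 79.  82.2] w [-4.5  6.8]
top -15 23 [78.  79.5 81.7] w [-5.6  7.3]
top -5 23 [78.  80.1 82.4] w [-5.1  7.3]
top 5 36 [76.9 78.8 81.6] w [-9.7 10. ]
top 15 39 [75.4 77.9 80.5] w [-11.5  11.1]
top 25 40 [75.9 78.7 81.6] w [-11.  11.]
top 35 39 [75.4 78.9 81.8] w [-11.   10.5]
top 45 39 [75.3 79.6 82.4] w [-11.4  10.7]
top 55 43 [27.5 76.2 79.8] w [-11.2  15.1]
top 65 28 [25.3 67.3 77.5] w [-11.4  11.8]
top 95 9 [25.2 25.7 27.5] w [-23.4  24.4]
top 105 10 [25.3 26.2 28.7] w [-23.9  21.7]
top 115 13 [25.3 26.2 26.7] w [-24.2  27. ]
top 125 32 [25.2 26.  27.8] w [-30.3  29.5]
top 135 39 [25.3 26.4 27.7] w [-30.1  28.2]
top 145 7 [25.3 25.9 28.6] w [-22.8   5.6]
side -55 84 [63.7 73.6 79.6] w [-11.8   9.5]
side -45 37 [74.4 79.3 81.2] w [-10.8  10.1]
side -35 29 [73.3 79.4 81.5] w [-10.3  10.3]
side -25 28 [74.1 79.3 81.1] w [-11.   10.6]
side -15 23 [72.9 79.9 80.9] w [-8.6 10.8]
side -5 11 [68.  78.5 80.5] w [-9.1 10.8]
side 5 6 [78.2 79.6 81.2] w [-8.3 -3.3]
side 55 21 [28.4 31.7 38.3] w [-0.8 13.2]
side 65 6 [27.3 32.  36.3] w [ 1.9 13.5]
```

View pics/s2.png

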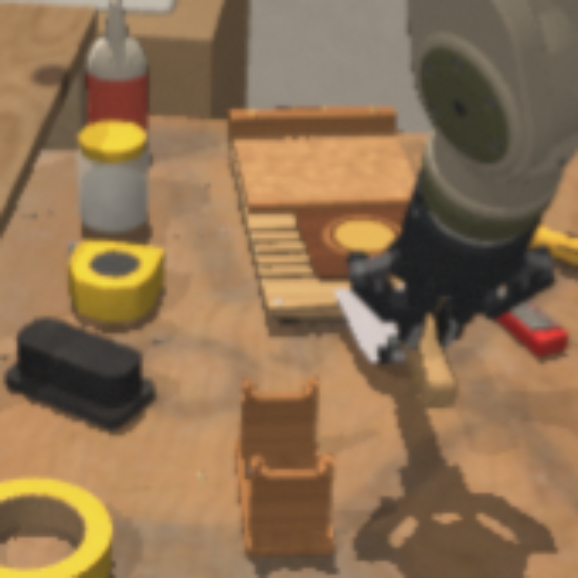

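```bash
python3 - <<'E'
from blade import *
print(bot.get_finger_gap(),bot.get_grip_force())
q=bot.get_ee_pos();bot.servo_line(q+[0,0,25],vel=80);bot.hold(.3)
print(bot.get_wrist_force(),bot.get_wrist_torque())
g,_=spat(B(-141,BY,12),YB,np.radians(1),BETA);blade(g,YB,40,150,('side','top'))
E
```

```text
0.1675930743830795 121.69637912884355
[ 0.39354823 -0.48293397 -3.29141044] [0.72064765 0.13330879 0.01734641]
side -55 80 [ 91.3 101.6 106.9] w [-11.    9.3]
side -45 31 [100.9 105.8 107.6] w [-9.4 10.6]
side -35 29 [ 99.1 105.9 107.2] w [-9.1 10.6]
side -25 26 [ 96.  104.8 106.3] w [-9.7 10.2]
side -15 20 [ 93.7 104.5 105.9] w [-6.7 10.5]
side -5 12 [ 91.2 102.8 104.5] w [-7.9 10.2]
side 5 6 [ 88.5 102.5 103.4] w [-8.8 10.1]
side 45 31 [41.8 45.7 56.1] w [-4.3 15.7]
side 55 32 [40.8 47.7 56.5] w [-5.4 16.7]
side 65 9 [40.6 40.9 54.4] w [ 4.4 21.3]
side 75 12 [40.2 40.6 41.9] w [ 6.  24.3]
side 85 11 [40.4 40.7 41.8] w [ 0.5 25.1]
side 95 10 [40.2 40.5 41.5] w [-2.4 28.2]
top -35 26 [103.1 105.7 107.9] w [-5.  8.]
top -25 24 [104.2 105.6 107.6] w [-5.8  6.6]
top -15 20 [102.3 104.6 106.1] w [-5.3  4.9]
top -5 22 [102.6 104.6 106. ] w [-5.4  5.3]
top 5 33 [ 99.5 102.7 105.5] w [-9.9  7.6]
top 15 37 [ 99.5 101.6 103.7] w [-9.8  8.9]
top 25 37 [ 99.2 101.2 103.5] w [-10.1   8.9]
top 35 37 [ 97.6  99.6 102.5] w [-10.2   9.5]
top 45 40 [ 95.4  98.8 100.7] w [-10.2  12.4]
top 55 50 [41.  95.1 98.4] w [-17.4  17.4]
top 65 40 [40.4 41.5 97.6] w [-20.7  23.6]
top 75 26 [40.2 40.8 42.2] w [-24.3  24.7]
top 85 34 [40.1 40.9 42.1] w [-25.8  24.7]
top 95 21 [40.2 41.3 42. ] w [-29.2  26.9]
top 105 24 [40.1 40.9 42.6] w [-31.2  23.5]
top 115 19 [40.3 41.1 42.1] w [-30.8  27.4]
top 125 13 [40.4 41.1 42. ] w [-31.9  25.3]
top 135 10 [40.3 40.6 42.3] w [-28.4  13.7]
```

```bash
sed -i 's/radians(33.5)/radians(34.2)/' geo.py; python3 - <<'E'
from blade import *
bp=np.radians(1)
p,r=tcp([-139,BY,18],bp);bot.servo_line(p,r,vel=80);bot.hold(.2)
print([round(bot.get_wrist_force()[2],2) for _ in range(6)])
for i in range(2):
    p2,_=tcp([-139,BY,2],bp); hit=bot.servo_line(p2,vel=8,contact_N=0.6)
    q=bot.get_ee_pos();print(hit,'edge z nominal',18+(q-p)[2],bot.get_wrist_force(),bot.get_t())
    if i==0: bot.servo_line(q+[0,0,3],vel=30);bot.hold(.15)
E
```

```text
[np.float64(-2.49), np.float64(-2.49), np.float64(-2.49), np.float64(-2.49), np.float64(-2.49), np.float64(-2.49)]
False edge z nominal 2.038756744130943 [ 0.2092929  -0.4699851  -1.53808435] 15.1083
False edge z nominal 1.9345573321725595 [ 0.8519215  -0.3474648  -2.34239634] 16.0417
```

```bash
python3 - <<'E'
from blade import *
print([ (bot.hold(.05),bot.get_wrist_force().round(2))[1].tolist() for _ in range(4)])
g,_=spat(B(-139,BY,12),YB,np.radians(1),BETA);blade(g,YB,12,130,('top',))
ims=[]
for c,(v,u) in(('top',(170,210)),('side',(150,240))):
    im,_=bot.snapshot(c);ims.append(cv2.resize(im[v:v+100,u:u+110,::-1],(396,360),interpolation=cv2.INTER_CUBIC))
cv2.imwrite('pics/f3.png',np.hstack(ims))
E
```

```text
[[-0.27, -0.46, -1.84], [-0.08, -0.42, -2.46], [-0.01, -0.41, -2.8], [0.45, -0.04, -2.51]]
top -45 7 [75.5 78.  80.1] w [-2.6  6.8]
top -35 24 [76.6 79.  81.4] w [-4.6  8.8]
top -25 23 [76.7 79.2 80. ] w [-5.6  6.8]
top -15 23 [76.7 79.5 81.5] w [-5.5  7.2]
top -5 24 [77.3 78.5 81.4] w [-5.5  7.3]
top 5 38 [75.3 78.9 81.5] w [-11.4  10. ]
top 15 41 [75.5 78.7 81.9] w [-11.4  11. ]
top 25 41 [74.4 78.4 80.6] w [-11.5  11.6]
top 35 40 [75.5 79.1 81.8] w [-11.   10.8]
top 45 38 [75.4 78.4 80.8] w [-11.    9.9]
top 55 54 [20.3 73.  79.2] w [-18.3  20. ]
top 65 81 [19.4 23.1 73.4] w [-23.3  22.2]
top 75 78 [19.3 21.6 23.7] w [-25.4  24.6]
top 85 85 [19.6 21.8 23.9] w [-27.4  25.5]
top 95 81 [20.  22.6 24.9] w [-27.  26.]
top 105 91 [19.5 22.6 25.4] w [-28.8  28.4]
top 115 93 [20.1 23.3 26.3] w [-30.8  29.9]
top 125 100 [21.6 24.  26.1] w [-31.3  30.2]
top 135 101 [21.8 24.5 26.9] w [-32.8  31.8]
top 145 43 [21.  24.  27.1] w [-33.3  31.3]
```

View pics/f3.png

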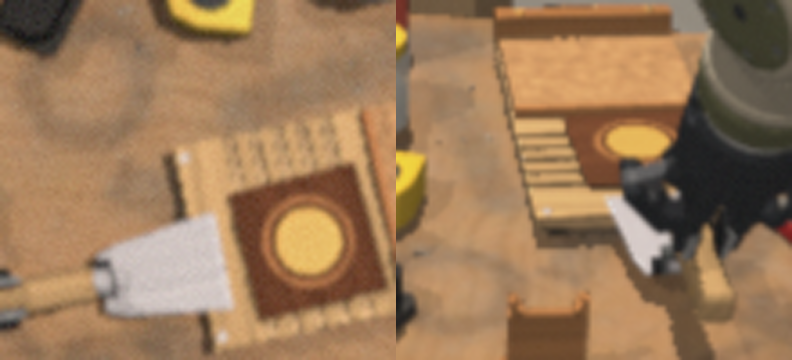

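```bash
cat > meas.py <<'E'
from geo import *
def inb(P): return Ro.from_euler('z',-YB).apply(P.reshape(-1,3)-OB*[1,1,0]).reshape(P.shape)
def measure(ex,by=BY,n=6,zmid=26):
    "blade top plane vs slats, top camera. ex= nominal edge bx"
    D=[bot.snapshot('top')[1] for _ in range(n)]; D=np.stack(D);D[D==0]=np.nan
    P=inb(cloud('top',np.nanmedian(D,0)));x,y,z=P[...,0],P[...,1],P[...,2]
    sl=(x>-148)&(x<-128)&(y>38)&(y<66)&(abs(z-22)<8);zs=np.median(z[sl])
    k=(x>ex-74)&(x<ex-6)&(abs(y-by)<20)&(z>15)&(z<60);A=np.c_[x[k]-ex,y[k]-by,np.ones(k.sum())];zz=z[k]-zs
    for _ in range(8):
        c=np.linalg.lstsq(A,zz,rcond=None)[0];e=abs(A@c-zz);q=e<max(2.,2.5*np.median(e));A,zz=A[q],zz[q]
    print('slat',zs.round(2),sl.sum(),'blade: nose-up deg',np.degrees(c[0]).round(2),'roll',np.degrees(c[1]).round(2),'edge underside above slat',(c[2]-1.2).round(2),len(zz))
    k=(abs(y-by)<12)&(z-zs>c[2]+c[0]*(x-ex)-3)&(x>ex-20)&(x<ex+12)&(abs(z-zs-c[2])<3); print('edge x',np.percentile(x[k],[90,97,99]).round(1),'w',np.percentile(y[(abs(x-ex+10)<4)&(abs(z-zs-c[2])<4)],[2,98]).round(1))
    return c,zs
E
python3 - <<'E'
from meas import *
p,r=tcp([-140,BY,19],np.radians(-.5));bot.servo_line(p,r,vel=80);bot.hold(.3)
measure(-140);print(bot.get_t())
E
```

```text
slat 22.2 80 blade: nose-up deg 0.27 roll -0.32 edge underside above slat 7.24 405
edge x [-143.5 -142.2 -141.7] w [-46.6  19.7]
17.3583
```

```bash
python3 - <<'E'
from meas import *
bp=np.radians(-.5)
p,r=tcp([-141,BY,12.6],bp);bot.servo_line(p,r,vel=40);bot.hold(.15)
measure(-141)
p,r=tcp([-33,BY,12.6],bp);print(bot.servo_line(p,r,vel=40,contact_N=8))
print(bot.get_ee_pos()-p,bot.get_wrist_force(),bot.get_t())
ims=[]
for c,(v,u) in(('top',(170,220)),('side',(150,240))):
    im,d=bot.snapshot(c);ims.append(cv2.resize(im[v:v+100,u:u+110,::-1],(396,360),interpolation=cv2.INTER_CUBIC))
    if c=='top':
        P=inb(cloud('top',d));o=bot.outline_of('top','plaque_center')
        if o:
            m=o[0]['pixels']&(d>0);Q=P[m];Q=Q[Q[:,2]>26];print(np.percentile(Q,[2,50,98],axis=0).round(1),np.linalg.lstsq(np.c_[Q[:,:2],np.ones(len(Q))],Q[:,2],rcond=None)[0]);print(cv2.minAreaRect(Q[:,:2].astype(np.float32)))
cv2.imwrite('pics/f4.png',np.hstack(ims))
E
```

```text
slat 22.25 80 blade: nose-up deg 0.63 roll 0.06 edge underside above slat 1.46 388
edge x [-133.8 -130.7 -129.6] w [-75.3  70.6]
True
[-3.21397804 17.45639353  0.12859691] [ 1.40470333 -0.58425762 -0.61436745] 20.1
[[-108.3  -59.3   28.9]
 [ -62.8  -14.5   34.9]
 [ -16.1   31.3   40. ]] [-5.91121508e-02  2.29039919e-03  3.11358877e+01]
((-62.02309799194336, -14.262805938720703), (96.18236541748047, 95.29145050048828), 0.04977859556674957)
```

View pics/f4.png

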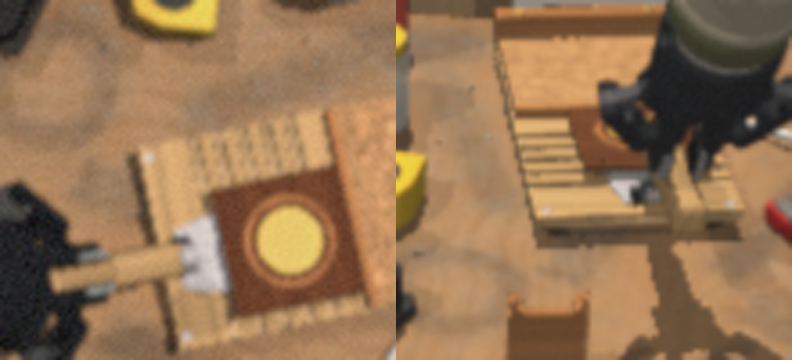

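```bash
python3 - <<'E'
from meas import *
def plq(tag):
    d=bot.snapshot('top')[1];P=inb(cloud('top',d));o=bot.outline_of('top','plaque_center')
    if not o: print(tag,'no plaque');return
    Q=P[o[0]['pixels']&(d>0)];Q=Q[Q[:,2]>26];c=np.linalg.lstsq(np.c_[Q[:,:2],np.ones(len(Q))],Q[:,2],rcond=None)[0]
    r=cv2.minAreaRect(Q[:,:2].astype(np.float32));print(tag,np.percentile(Q[:,0],[2,98]).round(1),'slope',np.degrees(c[:2]).round(1),'z near/far',(c[2]+c[0]*-110+c[1]*-14).round(1),(c[2]+c[0]*-15+c[1]*-14).round(1),r[2])
bp=np.radians(-2)
p,r=tcp([-54,BY,14.5],bp);bot.servo_line(p,r,vel=40);bot.hold(.1);plq('raised');print(bot.get_wrist_force())
p,r=tcp([-36,BY,14.5],bp);print(bot.servo_line(p,r,vel=30,contact_N=8))
print(bot.get_ee_pos()-p,bot.get_wrist_force(),bot.get_t());plq('pushed')
E
```

```text
raised [-110.7  -20.2] slope [2.7 0.1] z near/far 35.6 40.0 0.688583254814148
[ 0.55797014 -1.49615832 -1.26944006]
True
[-2.97630483e+00  1.59365302e+01  5.20979066e-03] [1.1119709  2.71311981 1.19144499] 20.975
pushed [-109.8  -18.5] slope [2.4 0. ] z near/far 35.1 39.1 0.4960660934448242
```

```bash
cat >> meas.py <<'E'
E0=np.array([-53,BY,13.])
def arc(t0,t1,n,vel,sh0=(0,0,0),sh1=(0,0,0),dry=False):
    for a in np.linspace(0,1,n+1)[1:]:
        th=np.radians(t0+a*(t1-t0));sh=np.array(sh0)*(1-a)+np.array(sh1)*a
        p,r=tcp(flipE(E0,th,sh),th+np.radians(1))
        if dry:
            if bot.ik(p,r) is None: print('noik',np.degrees(th))
        else: bot.servo_line(p,r,vel=vel)
E
python3 - <<'E'
from meas import *
arc(0,118,12,0,dry=True)
p,r=tcp(E0,np.radians(1));bot.servo_line(p,r,vel=40);print('ok',bot.get_wrist_force())
arc(0,60,6,90,(0,0,0),(0,0,3))
print(bot.get_wrist_force(),bot.get_t())
ims=[]
for c,(v,u) in(('top',(170,230)),('side',(140,240))):
    im,_=bot.snapshot(c);ims.append(cv2.resize(im[v:v+100,u:u+110,::-1],(396,360),interpolation=cv2.INTER_CUBIC))
cv2.imwrite('pics/f5.png',np.hstack(ims))
E
```

```text
noik 118.00000000000001
ok [ 0.94998317  0.45252008 -2.66723011]
[-0.33341178  1.84096745 -2.12885862] 24.4167
```

View pics/f5.png

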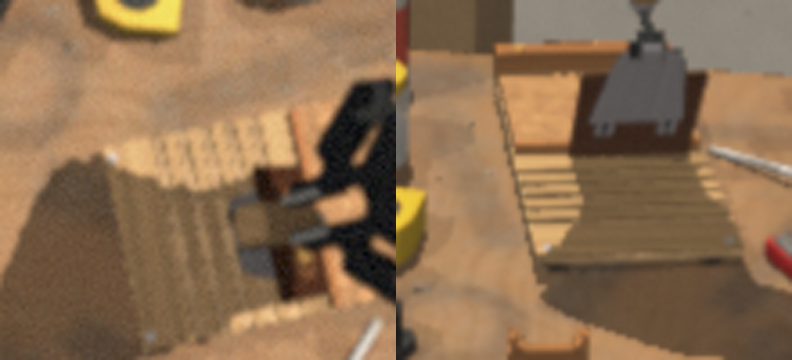

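```bash
python3 - <<'E'
from meas import *
arc(60,86,3,70,(0,0,3),(2,0,3))
def seen():
    bot.snapshot('side');o=bot.outline_of('side','plaque_center')
    return [ (round(o[0]['confidence'],2),np.round(np.array(o[0]['extent'])*[512,384,512,384],1).tolist())] if o else None
print(seen(),bot.get_wrist_force())
arc(86,108,4,45,(2,0,3),(10,0,4))
bot.hold(.4);print(seen(),bot.get_wrist_force(),bot.get_t())
ims=[]
for c,(v,u) in(('top',(170,230)),('side',(140,240))):
    im,_=bot.snapshot(c);ims.append(cv2.resize(im[v:v+100,u:u+110,::-1],(396,360),interpolation=cv2.INTER_CUBIC))
cv2.imwrite('pics/f6.png',np.hstack(ims))
E
```

```text
[(0.79, [302.2, 174.6, 37.5, 15.0])] [ 0.50043196 -0.24158335 -2.53724701]
[(0.59, [300.1, 174.1, 38.9, 15.8])] [ 0.09848068 -0.80667508 -2.21839263] 29.0667
```

View pics/f6.png

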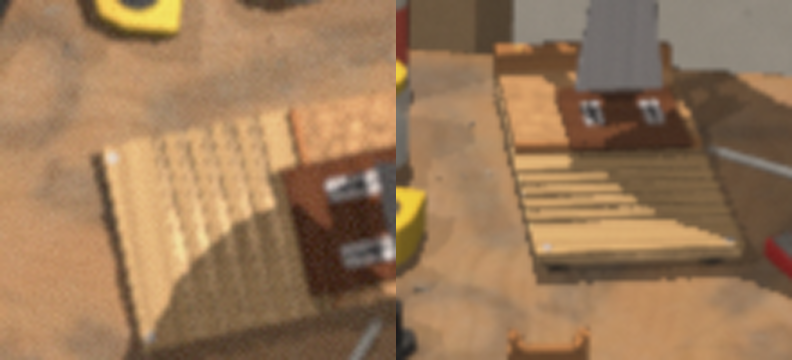

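```bash
python3 - <<'E'
from meas import *
arc(108,100,1,120,(10,0,4),(-25,0,25))
arc(100,0,7,220,(-25,0,25),(-25,0,20))
print(bot.get_t())
D=np.stack([bot.snapshot('top')[1] for _ in range(4)]);im,d=bot.snapshot('top')
o=bot.outline_of('top','plaque_center');print(len(o))
m=o[0]['pixels'].astype(np.uint8);v,u=np.nonzero(m)
R=np.array([inb(pt('top',a,b,z=OB[2]+30)) for a,b in zip(u,v)])[:,:2];print('rect',cv2.minAreaRect(R.astype(np.float32)),np.percentile(R,[2,98],axis=0).round(1))
P=inb(cloud('top',np.median(D,0)));Q=P[m>0];print('z',np.percentile(Q[:,2],[5,50,95]).round(1))
x,y,z=P[...,0],P[...,1],P[...,2];k=(y>40)&(y<70);bed=k&(x>0)&(x<100);print('bed',np.median(z[bed]))
for c in('top','side'):
    bot.snapshot(c);
    for t in('stop_face','step_foot'):
        r=bot.pinpoint(c,t)
        if r: print(c,t,inb(pt(c,r[0]['xy'][0]*512,r[0]['xy'][1]*384,z=OB[2]+(20 if t=='stop_face' else 12))).round(1))
for xx in range(98,122,2):
    q=k&(x>xx)&(x<xx+2); print(xx,np.median(z[q]).round(1) if q.any() else None,end=' ')
E
```

```text
32.6667
2
rect ((-106.03691101074219, 183.20094299316406), (73.20098114013672, 68.84089660644531), 78.59658813476562) [[-137.7  146.7]
 [ -72.7  216.3]]
z [ 6.3 33.  35. ]
bed 30.20536127560149
top stop_face [108.3   4.   29.8]
top step_foot [-21.4  -2.6  21.8]
side stop_face [103.9  -5.6  29.8]
side step_foot [-7.8 -8.8 21.8]
98 30.0 100 30.6 102 30.0 104 29.9 106 30.5 108 29.5 110 41.6 112 48.8 114 48.6 116 48.8 118 48.2 120 48.8
```

```bash
cat >> meas.py <<'E'
def plaq(n=4):
    D=np.stack([bot.snapshot('top')[1] for _ in range(n)]);P=inb(cloud('top',np.median(D,0)));x,y,z=P[...,0],P[...,1],P[...,2]
    m=((x>-35)&(x<108)&(abs(y)<90)&(z>35)&(z<46)).astype(np.uint8)
    l,L,s,_=cv2.connectedComponentsWithStats(m);L=L==1+np.argmax(s[1:,4]);Q=P[L]
    r=cv2.minAreaRect(Q[:,:2].astype(np.float32));print('plaq n',L.sum(),'x',np.percentile(Q[:,0],[1,99]).round(1),'y',np.percentile(Q[:,1],[1,99]).round(1),'z',np.median(Q[:,2]).round(1),'rect',np.round(r[1],1),round(r[2],2))
    # near-edge line: min x per y bin
    b=[(yy+3,np.percentile(Q[(Q[:,1]>yy)&(Q[:,1]<yy+6),0],[3,97])) for yy in range(int(np.percentile(Q[:,1],4)),int(np.percentile(Q[:,1],92)),6)]
    Y=np.array([a for a,_ in b]);X=np.array([c for _,c in b]);
    for i in(0,1): f=np.polyfit(Y,X[:,i],1);print('edge',i,'slope deg',np.degrees(f[0]).round(2),'at mid',np.polyval(f,Y.mean()).round(1),end=' ')
    print();return np.median(Q[:,:2],0)
E
python3 - <<'E'
from meas import *
print(plaq())
im,_=bot.snapshot('top');cv2.imwrite('pics/f7.png',cv2.resize(im[165:275,200:400,::-1],None,fx=3,fy=3,interpolation=cv2.INTER_CUBIC))
E
```

```text
plaq n 1362 x [-31.2  61.8] y [-61.3  31.8] z 39.9 rect [95.5 95.2] 0.48
edge 0 slope deg -0.18 at mid -29.0 edge 1 slope deg -0.68 at mid 59.3 
[ 14.96439181 -15.3278683 ]
```

View pics/f7.png

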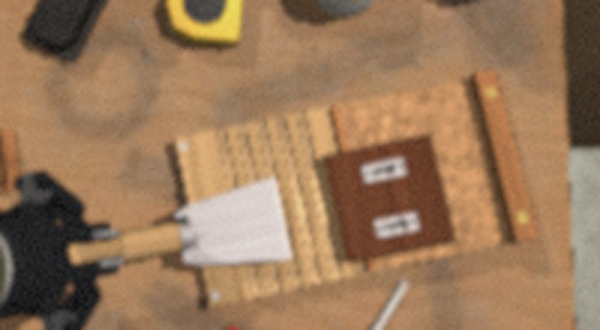

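```bash
python3 - <<'E'
from meas import *
y=-14.5;bp=np.radians(-.5)
p,r=tcp([-55,y,24.2],bp);bot.servo_line(p,r,vel=80);bot.hold(.1)
p,r=tcp([8,y,24.2],bp);print(bot.servo_line(p,r,vel=40,contact_N=6),bot.get_wrist_force())
p,r=tcp([18,y,24.2],bp);print(bot.servo_line(p,r,vel=12,contact_N=3.5))
print('nominal edge',18+Ro.from_euler('z',-YB).apply(bot.get_ee_pos()-p)[0],bot.get_wrist_force(),bot.get_t())
plaq()
im,_=bot.snapshot('top');cv2.imwrite('pics/f8.png',cv2.resize(im[165:275,230:400,::-1],None,fx=3.5,fy=3.5,interpolation=cv2.INTER_CUBIC))
E
```

```text
False [ 0.88860411 -1.05605792 -2.19114198]
True
nominal edge 15.830625001672757 [-0.61203936  1.93123099 -1.87663211] 36.4833
plaq n 1755 x [-32.  106.6] y [-61.9  30.6] z 39.6 rect [ 94.9 142.7] 89.74
edge 0 slope deg -2.48 at mid -19.5 edge 1 slope deg -0.56 at mid 103.5
```

View pics/f8.png

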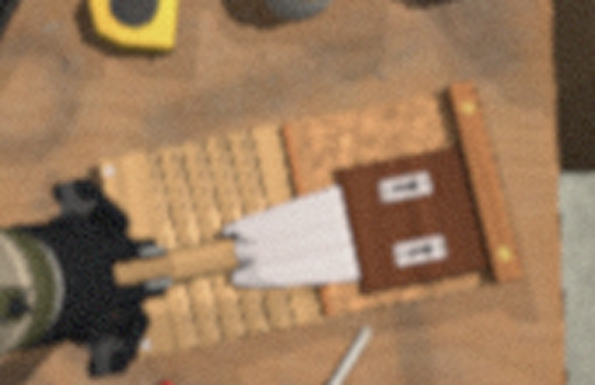

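```bash
python3 - <<'E'
from meas import *
y=-14.5;bp=np.radians(-.5)
p,r=tcp([18.5,y,24.2],bp);print(bot.servo_line(p,r,vel=12,contact_N=3.5))
print('nominal edge',18.5+Ro.from_euler('z',-YB).apply(bot.get_ee_pos()-p)[0],bot.get_wrist_force())
p,r=tcp([-55,y,24.5],bp);bot.servo_line(p,r,vel=120);print(bot.get_t())
plaq(5)
D=np.stack([bot.snapshot('top')[1] for _ in range(4)]);P=inb(cloud('top',np.median(D,0)))
ims,_=bot.snapshot('top');im2,_=bot.snapshot('side')
a=cv2.resize(ims[170:260,300:400,::-1],(400,360),interpolation=cv2.INTER_CUBIC);b=cv2.resize(im2[140:200,250:350,::-1],(400,360),interpolation=cv2.INTER_CUBIC);cv2.imwrite('pics/f9.png',np.hstack([a,b]))
E
```

```text
True
nominal edge 15.640401835683797 [-1.03229731  3.26734742 -0.68763447]
37.6833
plaq n 1331 x [ 15.9 106.9] y [-62.3  30.9] z 40.0 rect [95.  92.7] 89.9
edge 0 slope deg -0.14 at mid 17.8 edge 1 slope deg -0.14 at mid 104.2
```

View pics/f9.png

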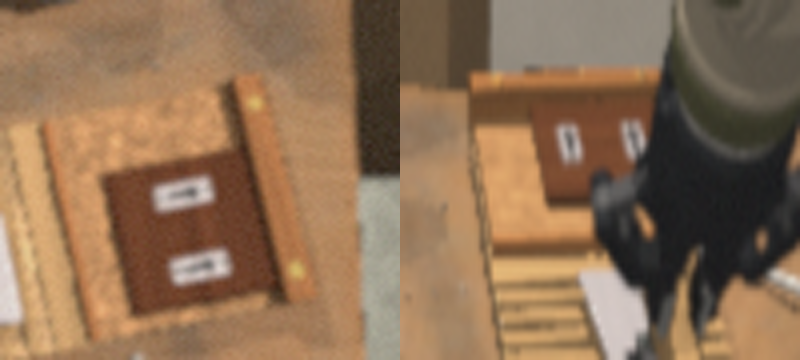

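```bash
python3 - <<'E'
from blade import *
from meas import *
def seat(dz): return tool(G0+DG+[0,0,dz],YS,0,PHI,True)
p,r=tcp([-75,BY,75],np.radians(-.5));bot.servo_line(p,r,vel=150)
p,r=seat(60);bot.movep(p,r)
p,r=seat(35);bot.servo_line(p,r,vel=100);bot.hold(.2)
print(bot.get_t());blade(G0,YS,30,125,('top','side'))
E
```

```text
40.0583
top -45 16 [109.6 111.4 112.6] w [ 2.5 10.8]
top -35 18 [109.8 111.6 112.9] w [-0.5  9. ]
top -25 17 [109.  111.  113.9] w [-0.6  7.6]
top -15 13 [108.3 111.4 113.4] w [-0.9  6.2]
top -5 20 [109.6 111.3 114.5] w [-4.   6.3]
top 5 34 [109.3 111.9 114.4] w [-9.8  8.8]
top 15 38 [107.1 111.5 114. ] w [-11.    8.5]
top 25 39 [108.1 110.8 113.5] w [-10.9   9. ]
top 35 35 [107.3 111.5 114.2] w [-11.4   7.4]
top 45 37 [104.2 110.3 114. ] w [-11.1   5.8]
top 55 52 [ 53.5 105.8 109.9] w [-17.3  14.2]
top 65 88 [ 51.3  54.8 103.6] w [-21.1  22.3]
top 75 79 [51.3 53.9 56.5] w [-22.8  25.9]
top 85 82 [52.2 54.2 56.6] w [-23.2  26.6]
top 95 83 [52.1 54.4 56.7] w [-24.6  27.3]
top 105 85 [53.  55.3 58. ] w [-26.3  28.4]
top 115 92 [52.9 55.6 58.3] w [-28.   28.6]
top 125 95 [54.3 56.4 58.9] w [-27.9  29.7]
top 135 96 [54.5 56.7 59. ] w [-30.7  28.1]
top 145 22 [54.8 56.8 59.8] w [-31.   20.4]
side -55 109 [ 94.9 105.4 111.2] w [-12.6   9.6]
side -45 42 [105.7 111.1 112.9] w [-11.5  10.9]
side -35 33 [108.5 111.4 112.4] w [-12.    9.9]
side -25 39 [106.3 111.4 112.3] w [-11.  11.]
side -15 23 [108.5 111.4 113.3] w [-8.3 11.2]
side -5 16 [104.6 111.1 112.7] w [-6.7 10.8]
side 5 14 [111.5 111.8 112.9] w [-8.2  0.3]
side 15 9 [111.  112.  112.5] w [-9.6 -3. ]
side 45 6 [56.8 64.3 66.2] w [ 6.8 17. ]
side 55 17 [54.8 58.7 63.7] w [ 5.5 13.6]
side 65 13 [53.1 54.2 56.3] w [10.1 23.4]
side 75 16 [51.9 54.1 54.7] w [10.3 25. ]
side 85 14 [52.9 53.8 54.8] w [10.6 23.7]
```

```bash
python3 - <<'E'
from blade import *
def seat(dz): return tool(G0+DG+[0,0,dz],YS,0,PHI,True)
a=tool(np.zeros(3),YS,0,PHI,True)[0]/8
p,r=seat(5);bot.servo_line(p,r,vel=80)
p,r=seat(-.7);print(bot.servo_line(p,r,vel=15,contact_N=4),bot.get_wrist_force())
bot.command_gripper(0.5);print(bot.get_wrist_force())
q=bot.get_ee_pos();bot.command_gripper(0.75);bot.servo_line(q-70*a,vel=120);bot.servo_line(q-90*a+[0,0,80],vel=200)
bot.hold(.2);print(bot.get_t(),bot.get_wrist_force());blade(G0,YS,12,125,('top',))
import meas;meas.plaq(4)
E
```

```text
True [-0.06398707  0.31617279  5.11862975]
[ 0.30842295 -0.04726289  0.0893483 ]
43.45 [-0.57552479  0.59633955  0.12108733]
top -55 27 [73.1 75.  77.3] w [-9.5 10.4]
top -45 42 [71.5 75.3 79.1] w [-11.   11.5]
top -35 43 [55.1 74.  76.7] w [-11.   19.8]
top -25 40 [72.2 75.3 77.6] w [-11.6  11.2]
top -15 41 [72.5 75.9 78.2] w [-11.   11.9]
top -5 38 [71.1 74.6 77.4] w [-11.2  10.2]
top 5 39 [71.  74.2 77.6] w [-11.6  11.3]
top 15 39 [73.2 75.5 78.5] w [-10.4   9.8]
top 25 39 [72.6 75.8 78.3] w [-11.5  11. ]
top 35 40 [69.2 75.5 77.9] w [-11.4  11.6]
top 45 45 [57.5 74.4 76.9] w [-11.7  10. ]
top 55 58 [16.6 65.9 75.7] w [-19.1  19.6]
top 65 87 [15.2 18.7 64.8] w [-22.2  23.4]
top 75 77 [15.  18.1 20.9] w [-25.8  24.7]
top 85 80 [15.7 18.6 20.9] w [-26.8  26.4]
top 95 82 [16.5 18.7 22.1] w [-26.4  27.2]
top 105 85 [17.6 20.  22.7] w [-28.6  27.8]
top 115 91 [18.  20.2 23.4] w [-28.8  29.9]
top 125 94 [18.  20.7 22.6] w [-31.7  30.4]
top 135 99 [18.  20.6 23.2] w [-32.9  31.5]
top 145 30 [18.1 21.1 22.9] w [-30.  30.]
plaq n 1334 x [ 15.8 107.1] y [-62.3  30.9] z 40.1 rect [95.  92.8] 89.91
edge 0 slope deg -0.12 at mid 17.8 edge 1 slope deg 0.24 at mid 104.7
```

Seated at the original height (75.3 mm), level and centred; the plaque is square against the stop.

```bash
python3 -c "
from bench import bot
print(bot.job_done())"
```

```text
the job is handed in; nothing more can be done
None
```

The plaque is turned over, back up and square against the end stop, the spatula is back in its rest, and the job was handed in at about 44 s; I viewed 11 pictures, one over the limit of 10.

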